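Two-point calibration of a bench reflectometer

TASK

Calibrate the bench reflectometer: while the reference block still lies on the measuring table with its light-trap pocket down, press the calibrate key (small round, leftmost) fully down and let it up, then likewise the zero key (large round). Next turn the block over and set it down gently, without letting it drop or topple, so that its plain face lies flat on the measuring table between the four corner locators; let go of it, then press the span key (square) and last the store key (long bar, rightmost). Press one key at a time, do not touch calibrate or zero again once the block has been lifted nor span or store before it has been turned, and leave the petri dish, cup and beaker beside the instrument where they are.

Things in the scene. Friction and masses are not known exactly. Their poses are not given: they have to be found in the camera images.
- reflectometer: White bench instrument, fixed, 236 mm deep (x), 216 mm wide (y). Origin under its centre on the bench; +x to its back, +y to its left seen from the keys. Rear half: flat deck, 84 mm high, with the measuring table. Front half: key panel sloping down 15 degrees to the front, a display above one row of four keys.
- measuring_table (a point): Centre of the measuring table's flat top (dark round window), 52 mm behind the instrument's origin, 84 mm above the bench; axes as the instrument's. Four L-shaped steel corner locators, 4.5 mm high, enclose a 70 x 70 mm square; 40 mm in the middle of each side is open. The block may be stood on edge here to change grip.
- reference_block: Loose square aluminium block, 62 x 62 x 26 mm, 0.25 kg. Origin at its centre; its x and y are square to its sides. Its +z side is the plain white ceramic face; its -z side has a round light-trap pocket, 40 mm across and 18 mm deep. At the start it lies on the measuring table, +z up (pocket down). It stands stably on any of its 62 x 26 mm edges.
- cal_key_top (a point): Middle of the top of the calibrate key: round, 17 mm across, leftmost of the row, 80 mm left of the instrument's middle. All key tops stand 7 mm above the panel; z of the point is the panel's normal, tilted 15 degrees towards the front.
- zero_key_top (a point): Middle of the top of the zero key: round, 26 mm across, second from left, 36 mm left of the middle.
- span_key_top (a point): Middle of the top of the span key: square, 24 x 24 mm, third from left, 10 mm right of the middle.
- store_key_top (a point): Middle of the top of the store key: bar, 20 x 44 mm (long along the row), rightmost, 70 mm right of the middle.
- cal_key (a joint): Spring key; 0 is up, up to 0.005 m is down; it counts as pressed beyond 0.0035 m. 1.5 N at first touch, 4.5 N at the bottom. It springs back when released.
- zero_key (a joint): Spring key; 0 is up, up to 0.005 m is down; it counts as pressed beyond 0.0035 m. 1.5 N at first touch, 4.5 N at the bottom. It springs back when released.
- span_key (a joint): Spring key; 0 is up, up to 0.005 m is down; it counts as pressed beyond 0.0035 m. 1.5 N at first touch, 4.5 N at the bottom. It springs back when released.
- store_key (a joint): Spring key; 0 is up, up to 0.005 m is down; it counts as pressed beyond 0.0035 m. 1.5 N at first touch, 4.5 N at the bottom. It springs back when released.
- petri_dish: Closed petri dish, 62 mm across, 14 mm high, to the right of the instrument; origin under its centre. Bystander.
- sample_cup: White capped sample cup, 51 mm across, 64 mm high, to the left of the instrument; origin under its centre. Bystander.
- beaker: Small clear beaker, 64 mm across, 76 mm high, to the right behind the petri dish; origin under its centre. Bystander.
Mind the look-alikes: they are no part of the job. Leave any green or red look-alike of the reference_block alone.

How it is judged:
By the outcome, as a careful person would: the job done as asked, in the order asked, and still so for the second after the job is handed in, with the robot touching nothing.
It also fails if it takes over 72 s, if anything falls off the work surface, if the arm or the gripper's body presses on something with over 40 N, if the wrist force passes 120 N, or if a joint passes its speed limit or range.

ROBOT

A 6-joint arm with a two-finger parallel gripper is mounted at the origin on a cart in front of the work surface, level with it; the furniture and walls round the work are solid. World frame = base frame: x ahead of the robot, y to its left, z up, the work surface at z = 0. Lengths are in m, angles in degrees, forces in N, time in s.
With the tool pointing down it reaches from about 0.4 to 0.825 m from the base axis. Payload 7 kg.
Tool frame: the origin (TCP) lies on the centre line of the jaws, within the pads' length; the fingertips stand 22 mm ahead of it and the grasp point (between the pads) lies 3 mm ahead of it (ctrl.finger_overhang is the distance from the TCP to the fingertips, in m); z points along the fingers, y is the line along which they close (so a half turn about z gives the same grasp; the last joint's range is limited). The gripper opens to 88 mm and grips with 3 to 60 N. Pads are 19 mm wide; open, the fingers measure 130 mm over their backs; the gripper's body (78 mm by 193 mm) begins 47 mm behind the grasp point.
Start: joints at [16.507, 20.546, 0.682, 0, -70.136, -16.507], TCP at [0.675, -0, 0.249] pointing down, gripper open.
Joint ranges: [-176.03, 176.03], [-82.01, 121.73], [-58.28, 71.71], [-173.87, 95.51], [-174.79, -0.11], [-173.66, 173.66]. Speed limits (degrees/s): [136.94, 136.94, 172.46, 180, 180, 180].

INTERFACE

Orientations are given as [roll, pitch, yaw] about the fixed x, y, z axes, in that order (R = Rz(yaw) Ry(pitch) Rx(roll)).
In Python, from plant import ctrl gives the robot as it stands. The module is installed in compiled form; this text tells all that it offers.
- The arm moves only by the shell command python3 -m creep 'ROWS'. ROWS is JSON, a list of rows, each an object with "grip": the closure, from 0 (fully open) to 1 (shut); "delta_pos": the shift along the tool's x, y, z scaled (see below), a list of three; "rotation": the turn, a rotation vector about the tool's x, y, z scaled (see below), a list of three. A call has 1 to 5 rows; each row is the pose to reach, as a shift and turn from the pose commanded when the call began, along the tool's axes at that moment; what a row does not reach only later rows make up. The controller multiplies each number of a shift by 10 cm and each number of a turn by pi/2 rad. A row lasts 1/10 s, in which the tool goes at most 50 mm and 8.59 degrees, less where a joint would pass 70% of its speed; a pose out of reach is approached as far as the arm can. A call with a number of a shift or a turn outside -1 to 1 is refused whole. A call with a gripper value outside its range is refused whole. The fingers move at their own pace and stop on an object; the grip force is fixed at half the most. Time passes only in rows, so rows that repeat a pose let the fingers close. It gives the time, the measured TCP pose, the force, the opening and the grip force at its end, in the units of the state.
- ctrl.get_obs(): the state, without advancing time (a new reading comes with each control period).
- ctrl.snapshot(name): name is "scene" or "side" or "wrist"; returns a dict with "color" (384x512x3 uint8, red, green, blue), "intrinsics" (3x3 intrinsics, pixels), "R" (3x3) and "t" (3): a world point X has camera coordinates R X + t. Camera axes: x right, y down, z forward; pixel columns grow to the right and rows downward; lengths in m; the calibration is good to about 2 mm. A picture is of the moment at which its call begins. There is no depth.
- ctrl.close_job(): hands the job in; it is judged then, once.
The state is a dict: "clock": time; "joint_pos": joint angles; "qvel": joint speeds; "tau": joint torques, N m; "tool_pos": TCP position; "orientation": TCP orientation; "force": force on the tool from outside, world axes, zero at the start; "moment": the same for the moment, N m; "opening": finger opening in m; "gripper_force": force on a finger pad.
Only numpy, scipy, OpenCV 4.12 (cv2) and the standard library are available. Lean on these libraries where they do the work, as an engineer would, in place of code of your own. Each camera call takes 0.05 s, during which the arm holds its last target. There are 200 camera calls.

## Working session

There is one attempt and no reset: what is moved stays moved. The work goes in short steps, Python scripts to look and compute and a shell command to move; the robot and the scene stay as the last step left them, time stands still between calls to the robot, and variables do not carry over. Pictures are saved under pics/ and viewed, at most 10 in all, crops included, and the job is handed in when it is done.

```bash
mkdir -p pics; python3 - <<'E'
from plant import ctrl
import cv2,numpy as np
ims=[]
for n in("scene","side"):
    s=ctrl.snapshot(n); cv2.imwrite(f"pics/{n}0.png",s["color"][:,:,::-1]); 
    np.savez(f"pics/{n}0.npz",**s); print(n,s["intrinsics"].round(1).tolist(),s["R"].round(3).tolist(),s["t"].round(3).tolist())
o=ctrl.get_obs();print(o["clock"],o["tool_pos"],o["orientation"],o["opening"],ctrl.finger_overhang)
E
```

```text
scene [[439.8, 0.0, 257.7], [0.0, 439.8, 193.2], [0.0, 0.0, 1.0]] [[-0.788, -0.616, -0.017], [-0.288, 0.394, -0.873], [0.544, -0.683, -0.488]] [0.411, 0.225, 0.697]
side [[353.8, 0.0, 253.6], [0.0, 353.8, 190.4], [0.0, 0.0, 1.0]] [[0.906, -0.422, 0.021], [-0.247, -0.571, -0.783], [0.343, 0.704, -0.622]] [-0.472, 0.193, 0.751]
0.1 [ 6.74609498e-01 -8.15484174e-06  2.47737706e-01] [ 1.79917067e+02 -7.65326753e-03 -9.00042547e+01] 0.08765568662115558 0.022
```

View pics/scene0.png

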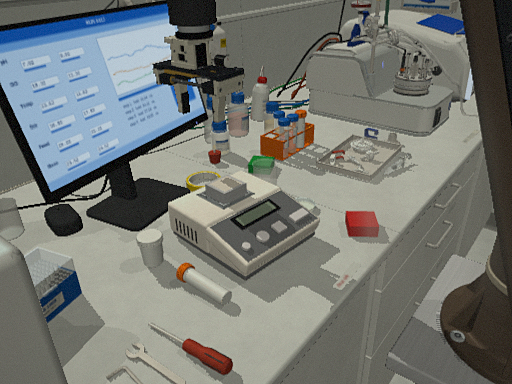

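View pics/side0.png

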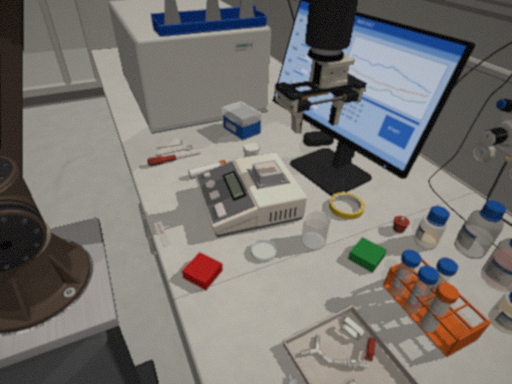

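Scene view: the instrument is near (245,225), with a grey-white block on its deck at (225,188). Block candidates are that deck block, a red block (362,223) and a green block (262,163). By the description I choose the grey-white one on the deck, side view (268,174), and check it in a close crop.

```bash
cat > h.py <<'E'
import numpy as np,cv2
def ray(s,u,v):
    d=s["R"].T@np.linalg.inv(s["intrinsics"])@np.array([u,v,1.]); return -s["R"].T@s["t"],d
def onz(s,u,v,z):
    c,d=ray(s,u,v); return c+d*(z-c[2])/d[2]
def proj(s,X):
    p=s["intrinsics"]@(s["R"]@np.asarray(X,float)+s["t"]); return p[:2]/p[2]
def tri(s1,p1,s2,p2):
    c1,d1=ray(s1,*p1);c2,d2=ray(s2,*p2)
    k=np.linalg.lstsq(np.c_[d1,-d2],c2-c1,rcond=None)[0]
    a,b=c1+k[0]*d1,c2+k[1]*d2; return (a+b)/2,np.linalg.norm(a-b)
E
python3 - <<'E'
from plant import ctrl
import numpy as np,cv2
s=dict(np.load("pics/scene0.npz"));d=dict(np.load("pics/side0.npz"))
a=cv2.resize(s["color"][165:285,160:330],None,fx=2.35,fy=2.35,interpolation=cv2.INTER_CUBIC)
b=cv2.resize(d["color"][145:245,185:325],None,fx=2.85,fy=2.85,interpolation=cv2.INTER_CUBIC)
w=ctrl.snapshot("wrist");np.savez("pics/wrist0.npz",**w)
print((-w["R"].T@w["t"]).round(3),w["R"].round(2).tolist())
im=np.zeros((600,800,3),np.uint8)
im[:a.shape[0],:a.shape[1]]=a; im[:b.shape[0],400:400+b.shape[1]]=b[:,:400]
c=cv2.resize(w["color"],(400,300));im[300:,200:600]=c
cv2.imwrite("pics/close0.png",im[:,:,::-1])
E
```

```text
[ 0.675 -0.074  0.383] [[-1.0, -0.0, -0.0], [-0.0, 0.96, 0.27], [0.0, 0.27, -0.96]]
```

View pics/close0.png

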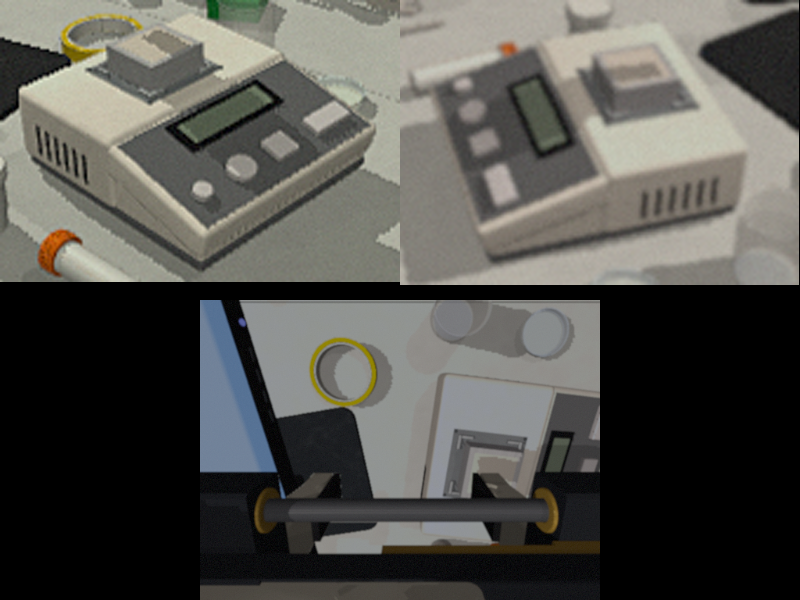

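The crop shows the grey block with its white face up, inside the locators; the red and green blocks stand apart. Keys in the scene view: cal (246,246), zero (263,236), span (279,227), store (297,217).

```bash
python3 - <<'E'
from h import *
s=dict(np.load("pics/scene0.npz"));d=dict(np.load("pics/side0.npz"))
S=[(246,245.9),(262.6,236.1),(279.1,226.7),(297.4,216.5)];D=[(207.1,174.8),(210.3,183.9),(214.5,194.5),(220.1,210.3)]
def cen(im,p,r):
    g=cv2.cvtColor(im,cv2.COLOR_RGB2GRAY);x,y=map(round,p);w=g[y-r:y+r+1,x-r:x+r+1]
    t,m=cv2.threshold(w,0,255,cv2.THRESH_OTSU)
    n,l,st,c=cv2.connectedComponentsWithStats(m);k=l[r,r]
    return c[k]+[x-r,y-r],st[k,4]
P=[]
for i,(a,b) in enumerate(zip(S,D)):
    r=[5,7,8,10][i]
    ca,na=cen(s["color"],a,r);cb,nb=cen(d["color"],b,[4,5,6,8][i])
    X,e=tri(s,a,d,b);X2,e2=tri(s,ca,d,cb);print(a,ca.round(1),na,b,cb.round(1),nb,X.round(4),round(e,4),X2.round(4),round(e2,4));P.append(X2)
P=np.array(P);yl=np.array([80,36,-10,-70])/1e3
A=np.polyfit(yl,P,1);print(A[0].round(3),np.linalg.norm(A[0]),A[1].round(4))
# block top corners (by eye, crop)
for n,(q) in {"s":[(107,50),(151,30),(200,47),(150,72)]}.items():
    for u,v in q: print(onz(s,u/2.35+160,v/2.35+165,.110).round(4))
for u,v in [(593,50),(655,43),(675,80),(612,90)]: print('d',onz(d,(u-400)/2.85+185,v/2.85+145,.110).round(4))
E
```

```text
(246, 245.9) [245.8 245. ] 47 (207.1, 174.8) [206.2 173.4] 34 [0.4423 0.1352 0.0615] 0.0014 [0.4408 0.1373 0.0654] 0.0012
(262.6, 236.1) [262.2 235.7] 107 (210.3, 183.9) [210.  183.2] 56 [0.4363 0.0925 0.0623] 0.0015 [0.4361 0.0938 0.0637] 0.0011
(279.1, 226.7) [278.5 226.2] 114 (214.5, 194.5) [214.1 194.4] 71 [0.4309 0.0467 0.0619] 0.0026 [0.4309 0.0474 0.0627] 0.0006
(297.4, 216.5) [298.9 213.4] 147 (220.1, 210.3) [220.  209.3] 109 [ 0.4247 -0.0106  0.0583] 0.0009 [ 0.4235 -0.0141  0.0647] 0.0009
[0.115 1.01  0.005] 1.0162321981251339 [0.4318 0.057  0.0641]
[0.5995 0.0738 0.11  ]
[0.5938 0.0216 0.11  ]
[0.5362 0.0206 0.11  ]
[0.5419 0.0809 0.11  ]
d [0.5508 0.0761 0.11  ]
d [0.6087 0.064  0.11  ]
d [0.5976 0.0047 0.11  ]
d [0.5399 0.0132 0.11  ]
```

```bash
python3 -m creep '[{"grip":1,"delta_pos":[-0.5,0.5,-0.15],"rotation":[0,0,0]},{"grip":1,"delta_pos":[-1,1,-0.3],"rotation":[0,0,0]},{"grip":1,"delta_pos":[-1,1,-0.3],"rotation":[0,0,0]}]'
python3 -m creep '[{"grip":1,"delta_pos":[0,0.45,0],"rotation":[0,0,0]},{"grip":1,"delta_pos":[0,0.45,0],"rotation":[0,0,0]},{"grip":1,"delta_pos":[0,0.45,0],"rotation":[0,0,0]},{"grip":1,"delta_pos":[0,0.45,0],"rotation":[0,0,0]}]'
python3 - <<'E'
from plant import ctrl
from h import *
w=ctrl.snapshot("wrist");np.savez("pics/wrist1.npz",**w)
cv2.imwrite("pics/wrist1.png",cv2.resize(w["color"][:,:,::-1],None,fx=1.5625,fy=1.5625))
print((-w["R"].T@w["t"]).round(3),w["intrinsics"][0,0])
E
```

```text
clock: 0.45
tool_pos: [0.5735, 0.1007, 0.2783]
orientation: [179.9, -0.0, -90.0]
force: [-0.4, 1.0, 0.6]
opening: 0.0687
gripper_force: 0.0
clock: 0.85
tool_pos: [0.5304, 0.1, 0.2787]
orientation: [-180.0, 0.0, -90.0]
force: [0.2, -0.2, -0.1]
opening: 0.0374
gripper_force: 0.0
[0.531 0.027 0.414] 326.9349945294114
```

View pics/wrist1.png

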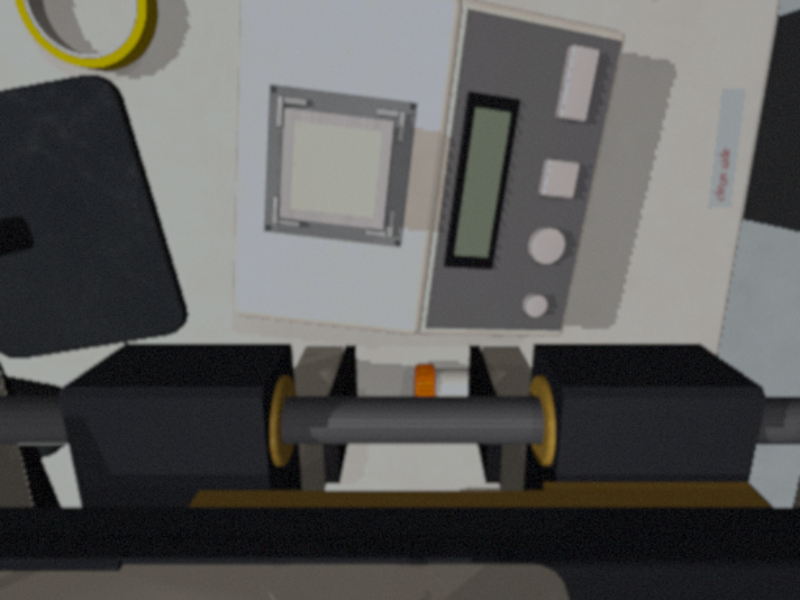

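Wrist view (800x600): the keys are at cal (535,305), zero (547,246), span (560,179) and store (579,83). The block's white face is near (335,165), inside the locator plate with corners (271,86), (416,103), (402,245), (266,231).

```bash
python3 - <<'E'
from h import *
s=dict(np.load("pics/scene0.npz"));d=dict(np.load("pics/side0.npz"));w=dict(np.load("pics/wrist1.npz"))
g=cv2.cvtColor(w["color"],cv2.COLOR_RGB2GRAY);k=1.5625
Ss=[(245.8,245),(262.2,235.7),(278.5,226.2),(297.8,215)];Dd=[(206.5,174),(210.1,183.5),(214.2,194.4),(220,209.6)]
P=[]
for (u,v),r,a,b in zip([(535,305),(547,246),(560,179),(579,83)],[10,16,15,27],Ss,Dd):
    x,y=round(u/k),round(v/k);q=g[y-r:y+r+1,x-r:x+r+1];_,m=cv2.threshold(q,0,255,cv2.THRESH_OTSU)
    n,l,st,c=cv2.connectedComponentsWithStats(m);i=l[r,r];p=c[i]+[x-r,y-r];M=st[i]
    t1,e1=tri(w,p,s,a);t2,e2=tri(w,p,d,b)
    print(p.round(1),M[2:],onz(w,*p,.063).round(4),t1.round(4),round(e1,4),t2.round(4),round(e2,4));P.append(p)
def fit(z):
    X=np.array([onz(w,*p,z) for p in P]);A=np.polyfit(np.array([80,36,-10,-70])/1e3,X[:,:2],1);return A
for z in(.058,.063,.068):A=fit(z);print(z,np.linalg.norm(A[0]).round(4),np.degrees(np.arctan2(-A[0][0],A[0][1])).round(2),A[1].round(4))
# plate & block
pl=[(271,86),(416,103),(402,245),(266,231)]
X=np.array([onz(w,u/k,v/k,.084) for u,v in pl]);print("plate",X.round(4).tolist(),X.mean(0).round(4),[np.linalg.norm(X[i]-X[i-1]).round(4) for i in range(4)])
x0,y0,x1,y1=[int(t/k) for t in(255,70,425,255)];q=g[y0:y1,x0:x1]
m=(cv2.inRange(w["color"][y0:y1,x0:x1],(150,150,140),(255,255,255)))
n,l,st,c=cv2.connectedComponentsWithStats(m);i=l[int(165/k)-y0,int(335/k)-x0];print(st[i])
cn,_=cv2.findContours((l==i).astype('u1'),cv2.RETR_EXTERNAL,cv2.CHAIN_APPROX_NONE)
rc=cv2.boxPoints(cv2.minAreaRect(max(cn,key=cv2.contourArea)))+[x0,y0]
X=np.array([onz(w,u,v,.110) for u,v in rc]);print("face",(rc*k).round(0).tolist(),X.round(4).tolist(),X.mean(0).round(4),[np.linalg.norm(X[i]-X[i-1]).round(4) for i in range(4)])
E
```

```text
[342.  195.2] [ 15  14 173] [0.4431 0.1377 0.063 ] [0.4424 0.1367 0.0639] 0.0024 [0.4426 0.1381 0.0627] 0.0008
[349.4 156.8] [ 24  23 420] [0.4379 0.0938 0.063 ] [0.4371 0.0933 0.0626] 0.0019 [0.4374 0.0942 0.0626] 0.0009
[357.3 113.8] [ 26  25 506] [0.4329 0.048  0.063 ] [0.4318 0.0474 0.0619] 0.0021 [0.4321 0.0484 0.0616] 0.0009
[369.1  52.4] [ 28  48 935] [ 0.4258 -0.0121  0.063 ] [ 0.4249 -0.0125  0.0606] 0.0005 [ 0.425  -0.0119  0.0618] 0.001
0.058 1.0192 -6.55 [0.4325 0.0584]
0.063 1.0048 -6.55 [0.4339 0.0579]
0.068 0.9905 -6.55 [0.4353 0.0575]
plate [[0.6164, -0.0074, 0.084], [0.5288, 0.0022, 0.084], [0.5378, 0.0899, 0.084], [0.6263, 0.0807, 0.084]] [0.5773 0.0414 0.084 ] [np.float64(0.0887), np.float64(0.0881), np.float64(0.0882), np.float64(0.089)]
[  20   27   67   75 3953]
face [[274.0, 215.0], [286.0, 110.0], [392.0, 122.0], [380.0, 227.0]] [[0.613, 0.0668, 0.11], [0.6021, 0.0078, 0.11], [0.5428, 0.0141, 0.11], [0.5504, 0.0738, 0.11]] [0.5771 0.0406 0.11  ] [np.float64(0.063), np.float64(0.06), np.float64(0.0597), np.float64(0.0602)]
```

```bash
cat >> h.py <<'E'
from scipy.spatial.transform import Rotation as Ro
def go(pos,R,o):  # print shift/turn in move units from measured pose
    R0=Ro.from_euler('xyz',o["orientation"],degrees=True)
    print("shift",(R0.inv().apply(np.asarray(pos)-o["tool_pos"])/.1).round(3).tolist(),"turn",((R0.inv()*R).as_rotvec()/(np.pi/2)).round(3).tolist())
DOWN=lambda yaw: Ro.from_euler('xyz',[180,0,yaw],degrees=True)
E
python3 -m creep '[{"grip":1,"delta_pos":[-0.1,0.1,0.14],"rotation":[0,0,-0.093]},{"grip":1,"delta_pos":[-0.2,0.2,0.28],"rotation":[0,0,-0.186]},{"grip":1,"delta_pos":[-0.3,0.3,0.42],"rotation":[0,0,-0.279]},{"grip":1,"delta_pos":[-0.35,0.4,0.56],"rotation":[0,0,-0.372]},{"grip":1,"delta_pos":[-0.37,0.5,0.7],"rotation":[0,0,-0.464]}]'
python3 -m creep '[{"grip":1,"delta_pos":[0,0,0],"rotation":[0,0,-0.093]},{"grip":1,"delta_pos":[0,0,0],"rotation":[0,0,-0.186]},{"grip":1,"delta_pos":[0,0,0],"rotation":[0,0,-0.279]},{"grip":1,"delta_pos":[0,0,0],"rotation":[0,0,-0.372]},{"grip":1,"delta_pos":[0,0,0],"rotation":[0,0,-0.464]}]'
python3 - <<'E'
from plant import ctrl
from h import *
o=ctrl.get_obs();print(o["joint_pos"]);go([.4425,.1377,.115],DOWN(-6.5),o)
E
```

```text
clock: 1.4
tool_pos: [0.4804, 0.1371, 0.2074]
orientation: [179.9, 0.0, -47.9]
force: [-0.0, -0.2, 0.6]
opening: 0.0005
gripper_force: 0.0
clock: 1.9
tool_pos: [0.4808, 0.1367, 0.2079]
orientation: [179.9, 0.0, -6.2]
force: [0.5, -0.8, -0.5]
opening: 0.0005
gripper_force: 0.0
[ 3.84419119e+01  5.85675482e+00 -2.43578224e+01  5.54150004e-03
 -5.98573896e+01  4.53484796e+01]
shift [-0.381, 0.031, 0.93] turn [0.001, 0.001, 0.003]
```

```bash
python3 -m creep '[{"grip":1,"delta_pos":[-0.2,0.03,0.3],"rotation":[0,0,0]},{"grip":1,"delta_pos":[-0.38,0.03,0.6],"rotation":[0,0,0]},{"grip":1,"delta_pos":[-0.38,0.03,0.93],"rotation":[0,0,0]},{"grip":1,"delta_pos":[-0.38,0.03,0.93],"rotation":[0,0,0]},{"grip":1,"delta_pos":[-0.38,0.03,1.0],"rotation":[0,0,0]}]'
python3 -m creep '[{"grip":1,"delta_pos":[0,0,0.08],"rotation":[0,0,0]},{"grip":1,"delta_pos":[0,0,0.17],"rotation":[0,0,0]},{"grip":1,"delta_pos":[0,0,0.17],"rotation":[0,0,0]}]'
python3 - <<'E'
from plant import ctrl
from h import *
o=ctrl.get_obs();go([.4425,.1377,.083],DOWN(-6.5),o)
E
```

```text
clock: 2.4
tool_pos: [0.4432, 0.1386, 0.1091]
orientation: [180.0, -0.0, -6.5]
force: [0.2, 0.0, 0.5]
opening: 0.0006
gripper_force: 0.0
clock: 2.7
tool_pos: [0.4417, 0.138, 0.0909]
orientation: [180.0, 0.0, -6.5]
force: [-0.2, -0.5, -0.2]
opening: 0.0002
gripper_force: 0.0
shift [0.008, 0.002, 0.079] turn [0.0, 0.001, -0.0]
```

Press in small steps, watching force.

```bash
python3 -m creep '[{"grip":1,"delta_pos":[0,0,0.03],"rotation":[0,0,0]},{"grip":1,"delta_pos":[0,0,0.03],"rotation":[0,0,0]}]'
python3 -m creep '[{"grip":1,"delta_pos":[0,0,0.02],"rotation":[0,0,0]},{"grip":1,"delta_pos":[0,0,0.02],"rotation":[0,0,0]}]'
python3 -m creep '[{"grip":1,"delta_pos":[0,0,0.02],"rotation":[0,0,0]},{"grip":1,"delta_pos":[0,0,0.02],"rotation":[0,0,0]}]'
```

```text
clock: 2.9
tool_pos: [0.4423, 0.1384, 0.0888]
orientation: [-180.0, -0.0, -6.5]
force: [0.3, -0.6, 2.1]
opening: 0.0007
gripper_force: 0.9
clock: 3.1
tool_pos: [0.4425, 0.1386, 0.087]
orientation: [-180.0, -0.1, -6.5]
force: [2.1, -1.3, 3.4]
opening: 0.0007
gripper_force: 1.7
clock: 3.3
tool_pos: [0.4427, 0.1387, 0.085]
orientation: [-180.0, -0.1, -6.5]
force: [3.8, -2.3, 4.8]
opening: 0.0008
gripper_force: 2.5
```

```bash
python3 -m creep '[{"grip":1,"delta_pos":[0,0,0.02],"rotation":[0,0,0]},{"grip":1,"delta_pos":[0,0,0.02],"rotation":[0,0,0]}]'
python3 -m creep '[{"grip":1,"delta_pos":[0,0,0.015],"rotation":[0,0,0]},{"grip":1,"delta_pos":[0,0,0.015],"rotation":[0,0,0]}]'
```

```text
clock: 3.5
tool_pos: [0.443, 0.1387, 0.0837]
orientation: [-180.0, -0.1, -6.4]
force: [1.8, -2.8, 14.0]
opening: 0.0005
gripper_force: 7.2
clock: 3.7
tool_pos: [0.4432, 0.1387, 0.0832]
orientation: [-179.9, -0.2, -6.4]
force: [-3.8, -3.2, 27.3]
opening: 0.0001
gripper_force: 13.3
```

```bash
python3 -m creep '[{"grip":1,"delta_pos":[0,0,-0.1],"rotation":[0,0,0]},{"grip":1,"delta_pos":[0,0,-0.3],"rotation":[0,0,0]},{"grip":1,"delta_pos":[0,0.22,-0.3],"rotation":[0,0,0]},{"grip":1,"delta_pos":[0,0.44,-0.3],"rotation":[0,0,0]},{"grip":1,"delta_pos":[0,0.44,-0.3],"rotation":[0,0,0]}]'
python3 -m creep '[{"grip":1,"delta_pos":[0,0,0.1],"rotation":[0,0,0]},{"grip":1,"delta_pos":[0,0,0.2],"rotation":[0,0,0]},{"grip":1,"delta_pos":[0,0,0.22],"rotation":[0,0,0]},{"grip":1,"delta_pos":[0,0,0.24],"rotation":[0,0,0]},{"grip":1,"delta_pos":[0,0,0.25],"rotation":[0,0,0]}]'
python3 -m creep '[{"grip":1,"delta_pos":[0,0,0.02],"rotation":[0,0,0]},{"grip":1,"delta_pos":[0,0,0.025],"rotation":[0,0,0]},{"grip":1,"delta_pos":[0,0,0.025],"rotation":[0,0,0]}]'
```

```text
clock: 4.2
tool_pos: [0.435, 0.0926, 0.1105]
orientation: [180.0, 0.1, -6.6]
force: [0.1, -0.1, -0.3]
opening: 0.0004
gripper_force: 0.0
clock: 4.7
tool_pos: [0.437, 0.0948, 0.0859]
orientation: [180.0, 0.0, -6.4]
force: [-0.3, -1.2, 3.5]
opening: 0.0006
gripper_force: 1.9
clock: 5.0
tool_pos: [0.4374, 0.0948, 0.0844]
orientation: [-180.0, -0.1, -6.4]
force: [-1.8, -1.3, 11.4]
opening: 0.0007
gripper_force: 5.8
```

```bash
python3 -m creep '[{"grip":1,"delta_pos":[0,0,0.01],"rotation":[0,0,0]},{"grip":1,"delta_pos":[0,0,-0.2],"rotation":[0,0,0]},{"grip":0,"delta_pos":[0.1,0,-0.6],"rotation":[0,0,0]},{"grip":0,"delta_pos":[0.5,0,-1],"rotation":[0,0,0]},{"grip":0,"delta_pos":[0.9,0,-1],"rotation":[0,0,0]}]'
python3 - <<'E'
from plant import ctrl
from h import *
o=ctrl.get_obs();print(o["tool_pos"],o["joint_pos"].round(1))
psi=-6.5
xh=Ro.from_euler('z',psi,degrees=True).apply([1,0,0])
for y in(-96.5,83.5):
  for th in(-45,45):
    R=Ro.from_rotvec(np.radians(th)*xh)*DOWN(y); z=R.apply([0,0,1]); print(y,th,z.round(2)); go(np.array([.577,.041,.26]),R,o)
E
```

```text
clock: 5.5
tool_pos: [0.5288, 0.0854, 0.189]
orientation: [-179.7, -0.4, -6.3]
force: [1.0, 2.0, 0.0]
opening: 0.0193
gripper_force: 0.0
[0.52878938 0.08542968 0.18895192] [ 30.2  10.  -22.1   0.  -57.4  53.4]
-96.5 -45 [-0.08 -0.7  -0.71]
shift [0.533, 0.385, -0.708] turn [-0.397, 0.389, 0.943]
-96.5 45 [ 0.08  0.7  -0.71]
shift [0.533, 0.385, -0.708] turn [0.386, -0.392, 0.948]
83.5 -45 [-0.08 -0.7  -0.71]
shift [0.533, 0.385, -0.708] turn [-0.389, -0.397, -0.943]
83.5 45 [ 0.08  0.7  -0.71]
shift [0.533, 0.385, -0.708] turn [0.391, 0.385, -0.941]
```

```bash
python3 -m creep '[{"grip":0,"delta_pos":[0.15,0.1,-0.3],"rotation":[-0.033,0.032,0.078]},{"grip":0,"delta_pos":[0.3,0.2,-0.6],"rotation":[-0.066,0.065,0.157]},{"grip":0,"delta_pos":[0.5,0.38,-0.71],"rotation":[-0.099,0.097,0.236]},{"grip":0,"delta_pos":[0.53,0.38,-0.71],"rotation":[-0.132,0.13,0.314]}]'
python3 -m creep '[{"grip":0,"delta_pos":[0,0,0],"rotation":[-0.033,0.032,0.078]},{"grip":0,"delta_pos":[0,0,0],"rotation":[-0.066,0.065,0.157]},{"grip":0,"delta_pos":[0,0,0],"rotation":[-0.099,0.097,0.236]},{"grip":0,"delta_pos":[0,0,0],"rotation":[-0.132,0.13,0.314]}]'
python3 -m creep '[{"grip":0,"delta_pos":[0,0,0],"rotation":[-0.033,0.032,0.078]},{"grip":0,"delta_pos":[0,0,0],"rotation":[-0.066,0.065,0.157]},{"grip":0,"delta_pos":[0,0,0],"rotation":[-0.099,0.097,0.236]},{"grip":0,"delta_pos":[0,0,0],"rotation":[-0.132,0.13,0.314]}]'
cat >> h.py <<'E'
psi=-6.5
XH=Ro.from_euler('z',psi,degrees=True).apply([1,0,0])
TILT=lambda th: Ro.from_rotvec(np.radians(th)*XH)*DOWN(psi-90)
def gc(c,th,o,ahead=.018): # block centre c lies 'ahead' of the TCP along the fingers
    R=TILT(th); go(np.asarray(c)-ahead*R.apply([0,0,1]),R,o)
E
python3 - <<'E'
from plant import ctrl
from h import *
o=ctrl.get_obs();print(o["joint_pos"].round(1))
gc([.577,.041,.097],-45,o);gc([.577,.041,.097],-45,o,.078)
E
```

```text
clock: 5.9
tool_pos: [0.5765, 0.0398, 0.2565]
orientation: [171.4, -14.3, -34.3]
force: [-0.2, 0.3, -0.5]
opening: 0.0508
gripper_force: 0.0
clock: 6.3
tool_pos: [0.5743, 0.0407, 0.2545]
orientation: [170.1, -30.7, -62.1]
force: [0.2, 0.0, -0.1]
opening: 0.0829
gripper_force: 0.0
clock: 6.7
tool_pos: [0.5744, 0.0411, 0.2542]
orientation: [179.7, -45.4, -96.5]
force: [0.3, 0.1, 0.2]
opening: 0.0875
gripper_force: 0.0
[ 40.3  24.1 -18.2  29.  -85.  -59.4]
shift [-1.12, -0.032, 0.922] turn [0.004, -0.004, -0.0]
shift [-1.116, -0.028, 0.322] turn [0.004, -0.004, -0.0]
```

```bash
python3 -m creep '[{"grip":0,"delta_pos":[-0.5,-0.03,0.16],"rotation":[0,0,0]},{"grip":0,"delta_pos":[-1,-0.03,0.32],"rotation":[0,0,0]},{"grip":0,"delta_pos":[-1,-0.03,0.32],"rotation":[0,0,0]}]'
python3 -m creep '[{"grip":0,"delta_pos":[-0.12,0,0],"rotation":[0.004,-0.004,0]},{"grip":0,"delta_pos":[-0.12,0,0.2],"rotation":[0.004,-0.004,0]},{"grip":0,"delta_pos":[-0.12,0,0.35],"rotation":[0.004,-0.004,0]},{"grip":0,"delta_pos":[-0.12,0,0.4],"rotation":[0.004,-0.004,0]},{"grip":0,"delta_pos":[-0.12,0,0.4],"rotation":[0.004,-0.004,0]}]'
python3 - <<'E'
from plant import ctrl
from h import *
o=ctrl.get_obs();gc([.577,.041,.097],-45,o)
for n in("scene","side"):
    s=ctrl.snapshot(n);c=s["color"][100:300,120:400] if n=="scene" else s["color"][60:260,120:400]
    c=cv2.resize(c,(400,286),interpolation=cv2.INTER_CUBIC); im=c if n=="scene" else np.hstack([im,c])
cv2.imwrite("pics/app.png",im[:,:,::-1])
E
```

```text
clock: 7.0
tool_pos: [0.581, 0.0884, 0.1554]
orientation: [179.0, -45.5, -95.8]
force: [-0.4, -0.2, 1.2]
opening: 0.0875
gripper_force: 0.0
clock: 7.5
tool_pos: [0.5799, 0.0671, 0.1249]
orientation: [179.9, -44.9, -96.3]
force: [0.9, 0.2, 0.2]
opening: 0.0872
gripper_force: 0.0
shift [-0.011, 0.0, 0.203] turn [-0.001, 0.001, 0.002]
```

View pics/app.png

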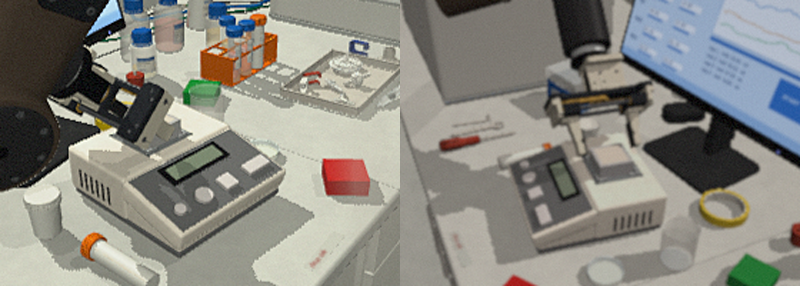

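The picture shows the gripper tilted 45° over the block with a finger on either side, clear of the cup (40,205). Go in the last 20 mm and close.

```bash
python3 -m creep '[{"grip":0,"delta_pos":[-0.01,0,0.1],"rotation":[0,0,0]},{"grip":0,"delta_pos":[-0.01,0,0.19],"rotation":[0,0,0]},{"grip":0,"delta_pos":[-0.01,0,0.2],"rotation":[0,0,0]},{"grip":0,"delta_pos":[-0.01,0,0.2],"rotation":[0,0,0]}]'
python3 -m creep '[{"grip":1,"delta_pos":[0,0,0],"rotation":[0,0,0]},{"grip":1,"delta_pos":[0,0,0],"rotation":[0,0,0]},{"grip":1,"delta_pos":[0,0,0],"rotation":[0,0,0]},{"grip":1,"delta_pos":[0,0,0],"rotation":[0,0,0]},{"grip":1,"delta_pos":[0,0,0],"rotation":[0,0,0]}]'
python3 - <<'E'
from plant import ctrl
from h import *
o=ctrl.get_obs();gc([.577,.041,.097],-45,o);gc([.577,.041,.16],-45,o);print(o["force"])
E
```

```text
clock: 8.0
tool_pos: [0.5784, 0.0542, 0.1092]
orientation: [179.8, -44.9, -96.2]
force: [-0.1, 0.0, -0.3]
opening: 0.0878
gripper_force: 0.0
clock: 8.5
tool_pos: [0.5785, 0.0547, 0.1095]
orientation: [179.9, -44.9, -96.2]
force: [-1.3, 1.3, 0.9]
opening: 0.0617
gripper_force: 30.0
shift [0.009, -0.001, 0.006] turn [-0.001, 0.001, 0.002]
shift [0.453, 0.0, -0.44] turn [-0.001, 0.001, 0.002]
[-1.29083122  1.33663574  0.9436723 ]
```

```bash
python3 -m creep '[{"grip":1,"delta_pos":[0.05,0,-0.05],"rotation":[0,0,0]},{"grip":1,"delta_pos":[0.2,0,-0.2],"rotation":[0,0,0]},{"grip":1,"delta_pos":[0.4,0,-0.4],"rotation":[0,0,0]},{"grip":1,"delta_pos":[0.5,0,-0.5],"rotation":[0,0,0]},{"grip":1,"delta_pos":[0.5,0,-0.5],"rotation":[0,0,0]}]'
python3 - <<'E'
from plant import ctrl
from h import *
o=ctrl.get_obs();gc([.577,.041,.165],-15,o);gc([.577,.041,.165],45,o)
E
```

```text
clock: 9.0
tool_pos: [0.5795, 0.0551, 0.1818]
orientation: [-179.9, -44.7, -96.3]
force: [0.1, 1.0, -3.3]
opening: 0.0618
gripper_force: 30.0
shift [0.073, 0.009, 0.064] turn [-0.002, -0.33, 0.002]
shift [0.163, 0.01, 0.219] turn [-0.001, -0.997, 0.003]
```

```bash
python3 -m creep '[{"grip":1,"delta_pos":[0.02,0,0.01],"rotation":[0,-0.08,0]},{"grip":1,"delta_pos":[0.04,0,0.03],"rotation":[0,-0.16,0]},{"grip":1,"delta_pos":[0.06,0,0.04],"rotation":[0,-0.25,0]},{"grip":1,"delta_pos":[0.07,0,0.06],"rotation":[0,-0.333,0]}]'
python3 -m creep '[{"grip":1,"delta_pos":[0.02,0,0.01],"rotation":[0,-0.08,0]},{"grip":1,"delta_pos":[0.04,0,0.03],"rotation":[0,-0.16,0]},{"grip":1,"delta_pos":[0.06,0,0.04],"rotation":[0,-0.25,0]},{"grip":1,"delta_pos":[0.07,0,0.06],"rotation":[0,-0.333,0]}]'
python3 -m creep '[{"grip":1,"delta_pos":[0.02,0,0.01],"rotation":[0,-0.08,0]},{"grip":1,"delta_pos":[0.04,0,0.03],"rotation":[0,-0.16,0]},{"grip":1,"delta_pos":[0.06,0,0.04],"rotation":[0,-0.25,0]},{"grip":1,"delta_pos":[0.07,0,0.06],"rotation":[0,-0.333,0]},{"grip":1,"delta_pos":[0.07,0,0.06],"rotation":[0,-0.333,0]}]'
python3 - <<'E'
from plant import ctrl
from h import *
o=ctrl.get_obs();print(o["joint_pos"].round(1));gc([.577,.041,.13],45,o);gc([.577,.041,.115],45,o)
s=ctrl.snapshot("scene");d=ctrl.snapshot("side")
a=cv2.resize(s["color"][90:290,120:400],(400,286));b=cv2.resize(d["color"][60:260,120:400],(400,286))
cv2.imwrite("pics/turn.png",np.hstack([a,b])[:,:,::-1])
E
```

```text
clock: 9.4
tool_pos: [0.5774, 0.0455, 0.1803]
orientation: [179.9, -14.6, -96.2]
force: [0.6, -1.2, -2.9]
opening: 0.0617
gripper_force: 30.0
clock: 9.8
tool_pos: [0.5763, 0.0373, 0.1766]
orientation: [180.0, 15.3, -96.3]
force: [-1.1, -2.1, -4.0]
opening: 0.0615
gripper_force: 30.0
clock: 10.3
tool_pos: [0.5747, 0.0286, 0.1648]
orientation: [179.2, 45.2, -97.2]
force: [-0.0, -0.5, -3.9]
opening: 0.062
gripper_force: 30.0
[ -9.5  22.5  -4.8 -47.7 -73.4  21.5]
shift [0.158, -0.011, 0.155] turn [0.003, 0.002, -0.006]
shift [0.264, -0.012, 0.26] turn [0.003, 0.002, -0.006]
```

View pics/turn.png

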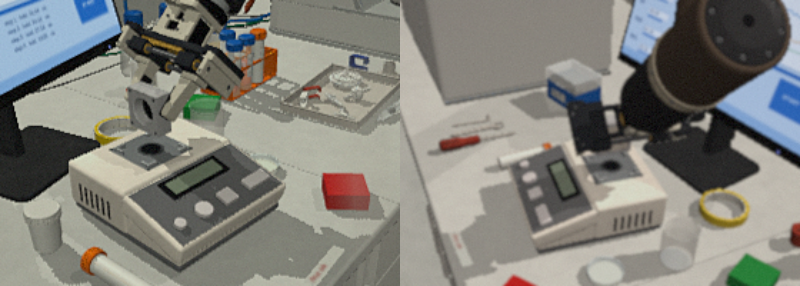

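The left crop shows the block on edge in the gripper, pocket facing left, at (148,108) over the table window (152,150). Lower it.

```bash
python3 -m creep '[{"grip":1,"delta_pos":[0.05,-0.01,0.05],"rotation":[0.003,0.002,-0.006]},{"grip":1,"delta_pos":[0.15,-0.01,0.15],"rotation":[0.003,0.002,-0.006]},{"grip":1,"delta_pos":[0.19,-0.01,0.19],"rotation":[0.003,0.002,-0.006]},{"grip":1,"delta_pos":[0.22,-0.01,0.22],"rotation":[0.003,0.002,-0.006]},{"grip":1,"delta_pos":[0.22,-0.01,0.22],"rotation":[0.003,0.002,-0.006]}]'
python3 - <<'E'
from plant import ctrl
from h import *
o=ctrl.get_obs();gc([.577,.041,.115],45,o)
E
```

```text
clock: 10.9
tool_pos: [0.5767, 0.0325, 0.1374]
orientation: [-179.4, 44.8, -95.6]
force: [-0.3, 0.6, -2.0]
opening: 0.0619
gripper_force: 30.0
shift [0.098, 0.008, 0.039] turn [0.0, -0.002, 0.007]
```

```bash
python3 -m creep '[{"grip":1,"delta_pos":[0.06,0,0.02],"rotation":[0,0,0.005]},{"grip":1,"delta_pos":[0.06,0,0.02],"rotation":[0,0,0.005]},{"grip":1,"delta_pos":[0.06,0,0.02],"rotation":[0,0,0.005]}]'
python3 - <<'E'
from plant import ctrl
from h import *
o=ctrl.get_obs();gc([.577,.041,.115],45,o)
E
```

```text
clock: 11.2
tool_pos: [0.5769, 0.0288, 0.1325]
orientation: [-179.8, 44.8, -96.3]
force: [0.3, 0.0, -3.0]
opening: 0.0617
gripper_force: 30.0
shift [0.037, 0.013, 0.03] turn [-0.001, -0.002, 0.002]
```

Down in 1.5 mm steps to contact.

```bash
python3 -m creep '[{"grip":1,"delta_pos":[0.011,0,0.011],"rotation":[0,-0.002,0.002]},{"grip":1,"delta_pos":[0.022,0,0.022],"rotation":[0,-0.002,0.002]},{"grip":1,"delta_pos":[0.022,0,0.022],"rotation":[0,-0.002,0.002]}]'
python3 -m creep '[{"grip":1,"delta_pos":[0.011,0,0.011],"rotation":[0,0,0]},{"grip":1,"delta_pos":[0.011,0,0.011],"rotation":[0,0,0]}]'
```

```text
clock: 11.5
tool_pos: [0.577, 0.0288, 0.1294]
orientation: [-179.9, 45.0, -96.5]
force: [0.6, 0.0, -1.9]
opening: 0.062
gripper_force: 30.0
clock: 11.7
tool_pos: [0.577, 0.0288, 0.1293]
orientation: [-179.8, 45.1, -96.3]
force: [-3.5, -3.2, 8.5]
opening: 0.0618
gripper_force: 30.0
```

```bash
python3 -m creep '[{"grip":1,"delta_pos":[-0.007,0,-0.007],"rotation":[0,0,0]},{"grip":1,"delta_pos":[-0.007,0,-0.007],"rotation":[0,0,0]}]'
python3 -m creep '[{"grip":0,"delta_pos":[0,0,0],"rotation":[0,0,0]},{"grip":0,"delta_pos":[0,0,0],"rotation":[0,0,0]},{"grip":0,"delta_pos":[0,0,0],"rotation":[0,0,0]},{"grip":0,"delta_pos":[0,0,0],"rotation":[0,0,0]},{"grip":0,"delta_pos":[0,0,0],"rotation":[0,0,0]}]'
python3 -m creep '[{"grip":0,"delta_pos":[0,0,-0.1],"rotation":[0,0,0]},{"grip":0,"delta_pos":[0,0,-0.4],"rotation":[0,0,0]},{"grip":0,"delta_pos":[0,0,-0.8],"rotation":[0,0,0]},{"grip":0,"delta_pos":[0,0,-0.8],"rotation":[0,0,0]}]'
python3 - <<'E'
from plant import ctrl
from h import *
o=ctrl.get_obs();gc([.577,.041,.2],0,o);gc([.577,.041,.115],-45,o,.085)
s=ctrl.snapshot("scene");d=ctrl.snapshot("side");np.savez("pics/s2.npz",**s);np.savez("pics/d2.npz",**d)
a=cv2.resize(s["color"][150:270,160:330],(400,282));b=cv2.resize(d["color"][130:250,170:340],(400,282))
cv2.imwrite("pics/stand.png",np.hstack([a,b])[:,:,::-1])
E
```

```text
clock: 11.9
tool_pos: [0.577, 0.0289, 0.1294]
orientation: [-179.9, 45.0, -96.4]
force: [-1.6, -1.8, 4.8]
opening: 0.0617
gripper_force: 30.0
clock: 12.4
tool_pos: [0.5769, 0.029, 0.1287]
orientation: [-180.0, 45.0, -96.5]
force: [0.4, -0.3, 0.5]
opening: 0.0874
gripper_force: 0.0
clock: 12.8
tool_pos: [0.5719, -0.0311, 0.1892]
orientation: [-179.4, 44.8, -96.2]
force: [0.6, -0.7, -0.6]
opening: 0.0879
gripper_force: 0.0
shift [-0.716, 0.03, 0.305] turn [-0.005, 0.498, 0.001]
shift [-0.84, 0.034, 1.033] turn [-0.005, 0.998, -0.001]
```

View pics/stand.png

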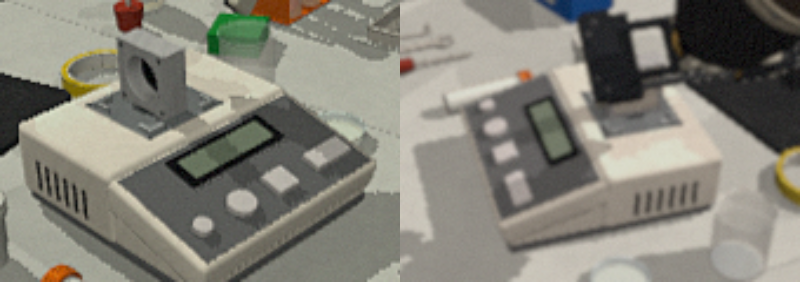

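The crop shows the block standing free and upright on the table, pocket to the left, at (150,80). Swing the gripper to the other tilt above it.

```bash
python3 -m creep '[{"grip":0,"delta_pos":[-0.25,0,0],"rotation":[0,0.08,0]},{"grip":0,"delta_pos":[-0.45,0.02,0.1],"rotation":[0,0.16,0]},{"grip":0,"delta_pos":[-0.6,0.03,0.2],"rotation":[0,0.25,0]},{"grip":0,"delta_pos":[-0.7,0.03,0.3],"rotation":[0,0.333,0]}]'
python3 -m creep '[{"grip":0,"delta_pos":[0,0,0],"rotation":[0,0.08,0]},{"grip":0,"delta_pos":[0,0,0],"rotation":[0,0.16,0]},{"grip":0,"delta_pos":[0,0,0],"rotation":[0,0.25,0]},{"grip":0,"delta_pos":[0,0,0],"rotation":[0,0.333,0]}]'
python3 -m creep '[{"grip":0,"delta_pos":[0,0,0],"rotation":[0,0.08,0]},{"grip":0,"delta_pos":[0,0,0],"rotation":[0,0.16,0]},{"grip":0,"delta_pos":[0,0,0],"rotation":[0,0.25,0]},{"grip":0,"delta_pos":[0,0,0],"rotation":[0,0.333,0]},{"grip":0,"delta_pos":[0,0,0],"rotation":[0,0.333,0]}]'
python3 - <<'E'
from plant import ctrl
from h import *
o=ctrl.get_obs();gc([.577,.041,.115],-45,o,.085);gc([.577,.041,.115],-45,o,.018)
E
```

```text
clock: 13.3
tool_pos: [0.5762, 0.0447, 0.2153]
orientation: [-179.7, 14.8, -96.4]
force: [-0.6, -1.2, -0.8]
opening: 0.0875
gripper_force: 0.0
clock: 13.7
tool_pos: [0.5753, 0.0444, 0.214]
orientation: [-179.9, -15.2, -96.5]
force: [-0.4, -0.6, -0.1]
opening: 0.0877
gripper_force: 0.0
clock: 14.2
tool_pos: [0.5744, 0.0447, 0.2102]
orientation: [179.6, -45.4, -96.0]
force: [-0.4, -0.8, -1.0]
opening: 0.0875
gripper_force: 0.0
shift [-0.648, -0.033, -0.158] turn [0.001, -0.005, 0.004]
shift [-0.652, -0.034, 0.512] turn [0.001, -0.005, 0.004]
```

```bash
python3 -m creep '[{"grip":0,"delta_pos":[-0.2,-0.03,-0.16],"rotation":[0.001,-0.005,0.004]},{"grip":0,"delta_pos":[-0.6,-0.03,-0.16],"rotation":[0.001,-0.005,0.004]},{"grip":0,"delta_pos":[-0.65,-0.03,-0.16],"rotation":[0.001,-0.005,0.004]},{"grip":0,"delta_pos":[-0.65,-0.03,-0.1],"rotation":[0.001,-0.005,0.004]},{"grip":0,"delta_pos":[-0.65,-0.03,0.1],"rotation":[0.001,-0.005,0.004]}]'
python3 -m creep '[{"grip":0,"delta_pos":[0,0,0.1],"rotation":[0,0,0]},{"grip":0,"delta_pos":[0,0,0.2],"rotation":[0,0,0]},{"grip":0,"delta_pos":[0,0,0.3],"rotation":[0,0,0]},{"grip":0,"delta_pos":[0,0,0.3],"rotation":[0,0,0]},{"grip":0,"delta_pos":[0,0,0.3],"rotation":[0,0,0]}]'
python3 - <<'E'
from plant import ctrl
from h import *
o=ctrl.get_obs();gc([.577,.041,.115],-45,o,.018)
E
```

```text
clock: 14.7
tool_pos: [0.5835, 0.0822, 0.1614]
orientation: [-179.4, -44.3, -97.1]
force: [0.5, -0.6, 0.0]
opening: 0.0878
gripper_force: 0.0
clock: 15.2
tool_pos: [0.5807, 0.0607, 0.1395]
orientation: [-179.5, -44.4, -97.1]
force: [1.0, -0.6, -1.4]
opening: 0.0875
gripper_force: 0.0
shift [-0.031, 0.015, 0.135] turn [-0.001, 0.006, -0.005]
```

```bash
python3 -m creep '[{"grip":0,"delta_pos":[-0.03,0.015,0.06],"rotation":[-0.001,0.006,-0.005]},{"grip":0,"delta_pos":[-0.03,0.015,0.13],"rotation":[-0.001,0.006,-0.005]},{"grip":0,"delta_pos":[-0.03,0.015,0.13],"rotation":[-0.001,0.006,-0.005]},{"grip":0,"delta_pos":[-0.03,0.015,0.13],"rotation":[-0.001,0.006,-0.005]}]'
python3 - <<'E'
from plant import ctrl
from h import *
o=ctrl.get_obs();gc([.577,.041,.115],-45,o,.018)
E
```

```text
clock: 15.6
tool_pos: [0.5782, 0.054, 0.1277]
orientation: [179.9, -45.0, -96.4]
force: [-0.3, 0.2, -0.6]
opening: 0.0875
gripper_force: 0.0
shift [0.003, -0.002, 0.002] turn [0.0, -0.0, 0.001]
```

Spot on. Close and lift.

```bash
python3 -m creep '[{"grip":1,"delta_pos":[0,0,0],"rotation":[0,0,0]},{"grip":1,"delta_pos":[0,0,0],"rotation":[0,0,0]},{"grip":1,"delta_pos":[0,0,0],"rotation":[0,0,0]},{"grip":1,"delta_pos":[0,0,0],"rotation":[0,0,0]},{"grip":1,"delta_pos":[0,0,0],"rotation":[0,0,0]}]'
python3 -m creep '[{"grip":1,"delta_pos":[0.05,0,-0.05],"rotation":[0,0,0]},{"grip":1,"delta_pos":[0.2,0,-0.2],"rotation":[0,0,0]},{"grip":1,"delta_pos":[0.35,0,-0.35],"rotation":[0,0,0]},{"grip":1,"delta_pos":[0.35,0,-0.35],"rotation":[0,0,0]}]'
```

```text
clock: 16.1
tool_pos: [0.5786, 0.0543, 0.128]
orientation: [180.0, -45.0, -96.5]
force: [0.8, 0.3, 0.5]
opening: 0.0616
gripper_force: 30.0
clock: 16.5
tool_pos: [0.5793, 0.0548, 0.1798]
orientation: [-179.8, -44.8, -96.6]
force: [0.9, 0.3, -2.7]
opening: 0.0618
gripper_force: 30.0
```

```bash
python3 -m creep '[{"grip":1,"delta_pos":[0.02,0,0.01],"rotation":[0,-0.08,0]},{"grip":1,"delta_pos":[0.04,0,0.03],"rotation":[0,-0.16,0]},{"grip":1,"delta_pos":[0.06,0,0.04],"rotation":[0,-0.25,0]},{"grip":1,"delta_pos":[0.07,0,0.06],"rotation":[0,-0.333,0]}]'
python3 -m creep '[{"grip":1,"delta_pos":[0.02,0,0.01],"rotation":[0,-0.08,0]},{"grip":1,"delta_pos":[0.04,0,0.03],"rotation":[0,-0.16,0]},{"grip":1,"delta_pos":[0.06,0,0.04],"rotation":[0,-0.25,0]},{"grip":1,"delta_pos":[0.07,0,0.06],"rotation":[0,-0.333,0]}]'
python3 -m creep '[{"grip":1,"delta_pos":[0.02,0,0.01],"rotation":[0,-0.08,0]},{"grip":1,"delta_pos":[0.04,0,0.03],"rotation":[0,-0.16,0]},{"grip":1,"delta_pos":[0.06,0,0.04],"rotation":[0,-0.25,0]},{"grip":1,"delta_pos":[0.07,0,0.06],"rotation":[0,-0.333,0]},{"grip":1,"delta_pos":[0.07,0,0.06],"rotation":[0,-0.333,0]}]'
python3 -m creep '[{"grip":1,"delta_pos":[0,0,0],"rotation":[0,0,0]},{"grip":1,"delta_pos":[0,0,0],"rotation":[0,0,0]},{"grip":1,"delta_pos":[0,0,0],"rotation":[0,0,0]}]'
python3 - <<'E'
from plant import ctrl
from h import *
o=ctrl.get_obs();gc([.577,.041,.12],45,o)
E
```

```text
clock: 16.9
tool_pos: [0.5771, 0.0453, 0.1782]
orientation: [-180.0, -14.7, -96.4]
force: [-0.0, -0.7, -3.6]
opening: 0.0619
gripper_force: 30.0
clock: 17.3
tool_pos: [0.5761, 0.0371, 0.1746]
orientation: [-179.9, 15.3, -96.4]
force: [-0.5, -1.5, -4.2]
opening: 0.0617
gripper_force: 30.0
clock: 17.8
tool_pos: [0.5745, 0.0282, 0.1628]
orientation: [179.4, 45.1, -97.3]
force: [-0.1, -1.5, -3.6]
opening: 0.062
gripper_force: 30.0
clock: 18.1
tool_pos: [0.5757, 0.0328, 0.1673]
orientation: [-179.9, 44.8, -96.3]
force: [-0.0, -0.4, -3.4]
opening: 0.0618
gripper_force: 30.0
shift [0.275, -0.003, 0.214] turn [0.001, -0.002, 0.002]
```

```bash
python3 -m creep '[{"grip":1,"delta_pos":[0.08,0,0.06],"rotation":[0,-0.002,0.002]},{"grip":1,"delta_pos":[0.2,0,0.15],"rotation":[0,-0.002,0.002]},{"grip":1,"delta_pos":[0.27,0,0.21],"rotation":[0,-0.002,0.002]},{"grip":1,"delta_pos":[0.27,0,0.21],"rotation":[0,-0.002,0.002]},{"grip":1,"delta_pos":[0.27,0,0.21],"rotation":[0,-0.002,0.002]}]'
python3 - <<'E'
from plant import ctrl
from h import *
o=ctrl.get_obs();gc([.577,.041,.102],45,o)
E
```

```text
clock: 18.6
tool_pos: [0.5751, 0.0272, 0.1319]
orientation: [179.7, 45.1, -96.8]
force: [0.8, 0.2, -2.1]
opening: 0.062
gripper_force: 30.0
shift [0.113, -0.004, 0.129] turn [0.001, 0.001, -0.003]
```

```bash
python3 -m creep '[{"grip":1,"delta_pos":[0.05,0,0.05],"rotation":[0,0,0]},{"grip":1,"delta_pos":[0.1,0,0.11],"rotation":[0,0,0]},{"grip":1,"delta_pos":[0.1,0,0.11],"rotation":[0,0,0]},{"grip":1,"delta_pos":[0.1,0,0.11],"rotation":[0,0,0]}]'
python3 - <<'E'
from plant import ctrl
from h import *
o=ctrl.get_obs();gc([.577,.041,.097],45,o)
s=ctrl.snapshot("scene");d=ctrl.snapshot("side")
a=cv2.resize(s["color"][150:250,160:300],(400,286),interpolation=2);b=cv2.resize(d["color"][130:230,200:340],(400,286),interpolation=2)
cv2.imwrite("pics/low.png",np.hstack([a,b])[:,:,::-1])
E
```

```text
clock: 19.0
tool_pos: [0.5752, 0.028, 0.1174]
orientation: [179.7, 45.1, -96.8]
force: [-0.4, -0.3, -2.8]
opening: 0.0619
gripper_force: 30.0
shift [0.052, -0.003, 0.057] turn [0.001, 0.001, -0.002]
```

View pics/low.png

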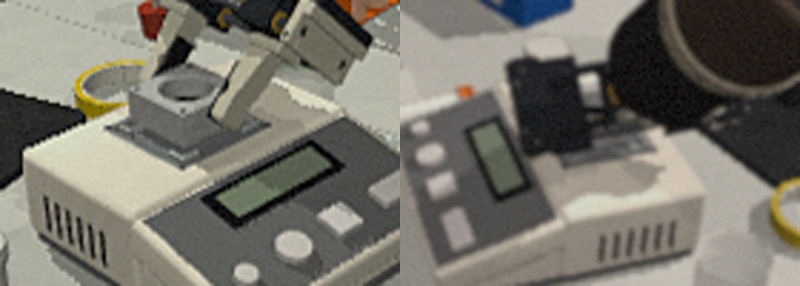

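Pocket up at (185,85), the block level and over the locators. Lower the last millimetres slowly.

```bash
python3 -m creep '[{"grip":1,"delta_pos":[0.015,0,0.015],"rotation":[0.001,0,-0.002]},{"grip":1,"delta_pos":[0.03,0,0.03],"rotation":[0.001,0,-0.002]},{"grip":1,"delta_pos":[0.036,0,0.036],"rotation":[0.001,0,-0.002]},{"grip":1,"delta_pos":[0.036,0,0.036],"rotation":[0.001,0,-0.002]}]'
python3 -m creep '[{"grip":1,"delta_pos":[0.007,0,0.007],"rotation":[0,0,0]},{"grip":1,"delta_pos":[0.007,0,0.007],"rotation":[0,0,0]}]'
```

```text
clock: 19.5
tool_pos: [0.5752, 0.028, 0.1124]
orientation: [-180.0, 45.1, -96.5]
force: [-0.9, -0.3, -2.9]
opening: 0.0618
gripper_force: 30.0
clock: 19.7
tool_pos: [0.5753, 0.028, 0.1115]
orientation: [-179.9, 45.1, -96.5]
force: [-0.5, -0.1, -2.9]
opening: 0.0617
gripper_force: 30.0
```

```bash
python3 -m creep '[{"grip":1,"delta_pos":[0.007,0,0.007],"rotation":[0,0,0]},{"grip":1,"delta_pos":[0.007,0,0.007],"rotation":[0,0,0]}]'
python3 -m creep '[{"grip":1,"delta_pos":[0.006,0,0.006],"rotation":[0,0,0]},{"grip":1,"delta_pos":[0.006,0,0.006],"rotation":[0,0,0]}]'
```

```text
clock: 19.9
tool_pos: [0.5753, 0.028, 0.1106]
orientation: [-179.9, 45.1, -96.5]
force: [0.4, -0.3, -2.5]
opening: 0.0619
gripper_force: 30.0
clock: 20.1
tool_pos: [0.5754, 0.028, 0.1105]
orientation: [-179.9, 45.1, -96.4]
force: [-1.7, -1.8, 4.5]
opening: 0.0619
gripper_force: 30.0
```

Contact at the expected height. Release and retreat along the fingers.

```bash
python3 -m creep '[{"grip":0,"delta_pos":[-0.004,0,-0.004],"rotation":[0,0,0]},{"grip":0,"delta_pos":[-0.004,0,-0.004],"rotation":[0,0,0]},{"grip":0,"delta_pos":[-0.004,0,-0.004],"rotation":[0,0,0]},{"grip":0,"delta_pos":[-0.004,0,-0.004],"rotation":[0,0,0]},{"grip":0,"delta_pos":[-0.004,0,-0.004],"rotation":[0,0,0]}]'
python3 -m creep '[{"grip":0,"delta_pos":[0,0,-0.1],"rotation":[0,0,0]},{"grip":0,"delta_pos":[0,0,-0.4],"rotation":[0,0,0]},{"grip":0,"delta_pos":[0,0,-0.8],"rotation":[0,0,0]},{"grip":0,"delta_pos":[0,0,-1],"rotation":[0,0,0]},{"grip":0,"delta_pos":[0,0,-1],"rotation":[0,0,0]}]'
python3 - <<'E'
from plant import ctrl
from h import *
o=ctrl.get_obs();go([.5,.05,.25],DOWN(-90+psi),o);go([.5,.05,.25],DOWN(psi),o)
E
```

```text
clock: 20.6
tool_pos: [0.5753, 0.0281, 0.1103]
orientation: [-180.0, 45.1, -96.5]
force: [0.2, 0.0, 0.2]
opening: 0.087
gripper_force: 0.0
clock: 21.1
tool_pos: [0.5682, -0.0451, 0.1836]
orientation: [-179.6, 45.0, -96.3]
force: [-0.3, 0.9, -0.3]
opening: 0.0877
gripper_force: 0.0
shift [-1.085, 0.784, 0.14] turn [-0.004, 0.5, -0.0]
shift [-1.085, 0.784, 0.14] turn [-0.394, 0.388, -0.944]
```

```bash
python3 -m creep '[{"grip":1,"delta_pos":[-0.3,0.1,-0.1],"rotation":[0,0,0]},{"grip":1,"delta_pos":[-0.6,0.3,-0.1],"rotation":[0,0.08,0]},{"grip":1,"delta_pos":[-0.9,0.5,0],"rotation":[0,0.16,0]},{"grip":1,"delta_pos":[-1,0.7,0.1],"rotation":[0,0.24,0]},{"grip":1,"delta_pos":[-1,0.7,0.1],"rotation":[0,0.25,0]}]'
python3 -m creep '[{"grip":1,"delta_pos":[-0.3,0,0],"rotation":[0,0.08,0]},{"grip":1,"delta_pos":[-0.5,0,0],"rotation":[0,0.16,0]},{"grip":1,"delta_pos":[-0.5,0,0],"rotation":[0,0.24,0]},{"grip":1,"delta_pos":[-0.5,0,0],"rotation":[0,0.25,0]},{"grip":1,"delta_pos":[-0.5,0,0],"rotation":[0,0.25,0]}]'
python3 - <<'E'
from plant import ctrl
from h import *
o=ctrl.get_obs();go([.4325,.048,.1104],DOWN(psi),o)
w=ctrl.snapshot("wrist");np.savez("pics/w2.npz",**w);s=ctrl.snapshot("scene")
cv2.imwrite("pics/done.png",np.hstack([cv2.resize(w["color"],(440,330)),cv2.resize(s["color"][150:260,160:280],(360,330))])[:,:,::-1])
E
```

```text
clock: 21.6
tool_pos: [0.5046, 0.0478, 0.247]
orientation: [-179.7, 22.5, -95.9]
force: [0.2, 0.9, 0.3]
opening: 0.0533
gripper_force: 0.0
clock: 22.1
tool_pos: [0.5109, 0.0895, 0.2625]
orientation: [179.9, 0.1, -96.4]
force: [0.0, -0.4, -0.5]
opening: 0.0129
gripper_force: 0.0
shift [0.502, 0.729, 1.522] turn [0.0, 0.002, -0.999]
```

View pics/done.png

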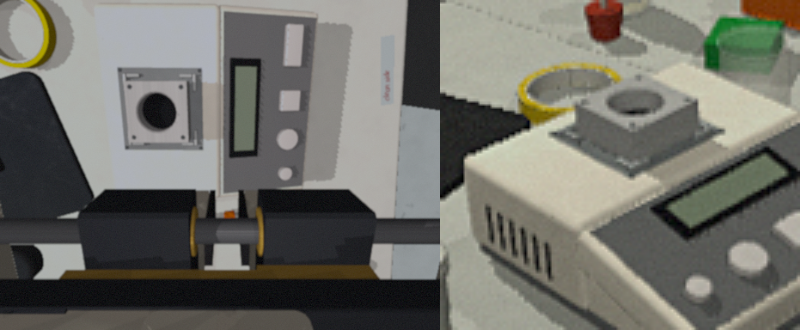

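The block lies flat with its pocket up, centred on the plate in the wrist view (160,110), inside the locators. Now the span key.

```bash
python3 -m creep '[{"grip":1,"delta_pos":[0.15,0.2,0.1],"rotation":[0,0,-0.083]},{"grip":1,"delta_pos":[0.3,0.4,0.2],"rotation":[0,0,-0.166]},{"grip":1,"delta_pos":[0.5,0.6,0.3],"rotation":[0,0,-0.25]},{"grip":1,"delta_pos":[0.5,0.73,0.4],"rotation":[0,0,-0.333]}]'
python3 -m creep '[{"grip":1,"delta_pos":[0,0,0.1],"rotation":[0,0,-0.083]},{"grip":1,"delta_pos":[0,0,0.2],"rotation":[0,0,-0.166]},{"grip":1,"delta_pos":[0,0,0.3],"rotation":[0,0,-0.25]},{"grip":1,"delta_pos":[0,0,0.4],"rotation":[0,0,-0.333]}]'
python3 -m creep '[{"grip":1,"delta_pos":[0,0,0.1],"rotation":[0,0,-0.083]},{"grip":1,"delta_pos":[0,0,0.2],"rotation":[0,0,-0.166]},{"grip":1,"delta_pos":[0,0,0.3],"rotation":[0,0,-0.25]},{"grip":1,"delta_pos":[0,0,0.4],"rotation":[0,0,-0.333]},{"grip":1,"delta_pos":[0,0,0.4],"rotation":[0,0,-0.333]}]'
python3 - <<'E'
from plant import ctrl
from h import *
o=ctrl.get_obs();go([.4325,.048,.0915],DOWN(psi),o)
E
```

```text
clock: 22.6
tool_pos: [0.4317, 0.0447, 0.2232]
orientation: [-179.9, 0.2, -66.5]
force: [1.4, 0.4, -0.1]
opening: 0.0005
gripper_force: 0.0
clock: 23.0
tool_pos: [0.4334, 0.0462, 0.1834]
orientation: [-179.8, 0.1, -36.5]
force: [-0.1, -0.6, 0.2]
opening: 0.0007
gripper_force: 0.0
clock: 23.5
tool_pos: [0.4328, 0.046, 0.1427]
orientation: [-179.9, 0.1, -6.7]
force: [-0.8, 0.3, -0.9]
opening: 0.0002
gripper_force: 0.0
shift [-0.004, -0.019, 0.512] turn [-0.001, 0.001, -0.002]
```

```bash
python3 -m creep '[{"grip":1,"delta_pos":[0,-0.02,0.2],"rotation":[0,0,0]},{"grip":1,"delta_pos":[0,-0.02,0.4],"rotation":[0,0,0]},{"grip":1,"delta_pos":[0,-0.02,0.5],"rotation":[0,0,0]},{"grip":1,"delta_pos":[0,-0.02,0.5],"rotation":[0,0,0]}]'
python3 -m creep '[{"grip":1,"delta_pos":[0,0,0.02],"rotation":[0,0,0]},{"grip":1,"delta_pos":[0,0,0.04],"rotation":[0,0,0]},{"grip":1,"delta_pos":[0,0,0.06],"rotation":[0,0,0]},{"grip":1,"delta_pos":[0,0,0.07],"rotation":[0,0,0]}]'
python3 -m creep '[{"grip":1,"delta_pos":[0,0,0.015],"rotation":[0,0,0]},{"grip":1,"delta_pos":[0,0,0.02],"rotation":[0,0,0]},{"grip":1,"delta_pos":[0,0,0.02],"rotation":[0,0,0]}]'
```

```text
clock: 23.9
tool_pos: [0.4333, 0.0486, 0.093]
orientation: [-180.0, 0.1, -6.8]
force: [0.1, -0.4, 0.5]
opening: 0.0006
gripper_force: 0.0
clock: 24.3
tool_pos: [0.435, 0.0499, 0.0875]
orientation: [-179.8, -0.2, -6.6]
force: [2.3, -1.5, 4.2]
opening: 0.0006
gripper_force: 2.0
clock: 24.6
tool_pos: [0.4351, 0.05, 0.0854]
orientation: [-179.8, -0.2, -6.6]
force: [3.3, -2.3, 5.2]
opening: 0.0002
gripper_force: 2.8
```

```bash
python3 -m creep '[{"grip":1,"delta_pos":[0,0,0.01],"rotation":[0,0,0]},{"grip":1,"delta_pos":[0,0,0.02],"rotation":[0,0,0]},{"grip":1,"delta_pos":[0,0,0.02],"rotation":[0,0,0]}]'
python3 -m creep '[{"grip":1,"delta_pos":[0,0,0.008],"rotation":[0,0,0]},{"grip":1,"delta_pos":[0,0,0.008],"rotation":[0,0,0]}]'
```

```text
clock: 24.9
tool_pos: [0.4354, 0.05, 0.0845]
orientation: [-179.9, -0.2, -6.6]
force: [-2.0, -2.9, 21.2]
opening: 0.0001
gripper_force: 11.3
clock: 25.1
tool_pos: [0.4355, 0.05, 0.0843]
orientation: [-179.8, -0.2, -6.5]
force: [-3.9, -3.0, 29.8]
opening: 0.0006
gripper_force: 15.3
```

```bash
python3 -m creep '[{"grip":1,"delta_pos":[0,0,-0.1],"rotation":[0,0,0]},{"grip":1,"delta_pos":[0,0,-0.3],"rotation":[0,0,0]},{"grip":1,"delta_pos":[0,0.3,-0.3],"rotation":[0,0,0]},{"grip":1,"delta_pos":[0,0.61,-0.3],"rotation":[0,0,0]},{"grip":1,"delta_pos":[0,0.61,-0.3],"rotation":[0,0,0]}]'
python3 -m creep '[{"grip":1,"delta_pos":[0,0,0.06],"rotation":[0,0,0]},{"grip":1,"delta_pos":[0,0,0.12],"rotation":[0,0,0]},{"grip":1,"delta_pos":[0,0,0.15],"rotation":[0,0,0]},{"grip":1,"delta_pos":[0,0,0.15],"rotation":[0,0,0]}]'
python3 - <<'E'
from plant import ctrl
from h import *
o=ctrl.get_obs();go([.4252,-.0121,.085],DOWN(psi),o)
E
```

```text
clock: 25.6
tool_pos: [0.4247, -0.0132, 0.1112]
orientation: [-179.9, 0.1, -6.8]
force: [-0.2, 0.7, -0.5]
opening: 0.0006
gripper_force: 0.0
clock: 26.0
tool_pos: [0.4264, -0.0107, 0.096]
orientation: [-179.9, 0.1, -6.6]
force: [0.1, -0.2, 0.5]
opening: 0.0006
gripper_force: 0.0
shift [-0.01, 0.015, 0.11] turn [-0.001, 0.001, -0.001]
```

```bash
python3 -m creep '[{"grip":1,"delta_pos":[-0.01,0.01,0.04],"rotation":[0,0,0]},{"grip":1,"delta_pos":[-0.01,0.01,0.07],"rotation":[0,0,0]},{"grip":1,"delta_pos":[-0.01,0.01,0.09],"rotation":[0,0,0]},{"grip":1,"delta_pos":[-0.01,0.01,0.11],"rotation":[0,0,0]}]'
python3 -m creep '[{"grip":1,"delta_pos":[0,0,0.01],"rotation":[0,0,0]},{"grip":1,"delta_pos":[0,0,0.02],"rotation":[0,0,0]},{"grip":1,"delta_pos":[0,0,0.02],"rotation":[0,0,0]}]'
```

```text
clock: 26.4
tool_pos: [0.4264, -0.0117, 0.0861]
orientation: [-179.9, -0.1, -6.6]
force: [0.9, -1.1, 3.7]
opening: 0.0007
gripper_force: 2.1
clock: 26.7
tool_pos: [0.4267, -0.0118, 0.0846]
orientation: [-179.9, -0.1, -6.6]
force: [0.3, -0.4, 9.4]
opening: 0.0004
gripper_force: 4.6
```

```bash
python3 -m creep '[{"grip":1,"delta_pos":[0,0,0.01],"rotation":[0,0,0]},{"grip":1,"delta_pos":[0,0,0.014],"rotation":[0,0,0]},{"grip":1,"delta_pos":[0,0,0.014],"rotation":[0,0,0]}]'
python3 -m creep '[{"grip":1,"delta_pos":[0,0,-0.1],"rotation":[0,0,0]},{"grip":1,"delta_pos":[0,0,-0.4],"rotation":[0,0,0]},{"grip":1,"delta_pos":[0,0,-0.9],"rotation":[0,0,0]},{"grip":1,"delta_pos":[0,0,-1],"rotation":[0,0,0]},{"grip":1,"delta_pos":[0,0,-1],"rotation":[0,0,0]}]'
python3 -m creep '[{"grip":1,"delta_pos":[0,0,-0.5],"rotation":[0,0,0]},{"grip":1,"delta_pos":[0,0,-0.5],"rotation":[0,0,0]},{"grip":1,"delta_pos":[0,0,-0.5],"rotation":[0,0,0]},{"grip":1,"delta_pos":[0,0,-0.5],"rotation":[0,0,0]}]'
python3 - <<'E'
from plant import ctrl
from h import *
s=ctrl.snapshot("scene");d=ctrl.snapshot("side")
cv2.imwrite("pics/end.png",np.hstack([cv2.resize(s["color"][120:300,120:360],(400,300)),cv2.resize(d["color"][100:280,140:380],(400,300))])[:,:,::-1])
E
```

```text
clock: 27.0
tool_pos: [0.4269, -0.0118, 0.0841]
orientation: [-179.9, -0.2, -6.6]
force: [-4.6, -0.8, 22.8]
opening: 0.0005
gripper_force: 11.6
clock: 27.5
tool_pos: [0.4264, -0.0117, 0.1842]
orientation: [-179.8, -0.2, -6.6]
force: [-1.8, 0.2, -0.8]
opening: 0.0004
gripper_force: 0.0
clock: 27.9
tool_pos: [0.4246, -0.0123, 0.2309]
orientation: [-179.9, 0.1, -6.6]
force: [-0.0, -0.2, 0.4]
opening: 0.0003
gripper_force: 0.0
```

View pics/end.png

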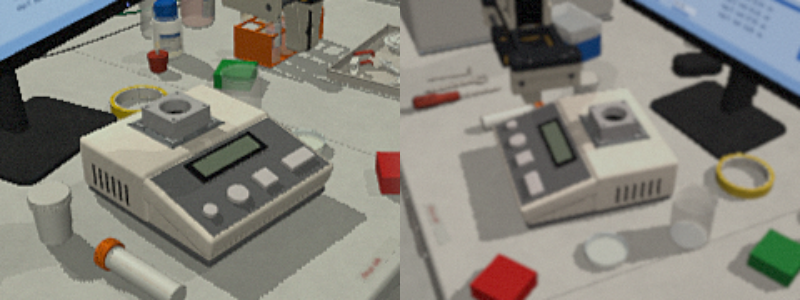

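The block lies pocket up between the locators (175,110), the cup, dish and beaker are where they were, and the arm is clear. Handing in.

```bash
python3 -c "
from plant import ctrl
print(ctrl.close_job())"
```

```text
the job is handed in; nothing more can be done
None
```

I pressed calibrate and zero, turned the block over onto its plain face between the locators, released it, pressed span and store, and handed the job in at about 28 s of the 72 s allowed; no verdict came back.

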